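Stow a telescopic sensor boom on its test stand

TASK

The satellite's telescopic sensor boom has been deployed on its test stand; stow it. First push the thin inner tube through its snap and fully home into the middle tube while the middle tube is still locked out, then press the red button so that the lock lever drops, push the middle tube fully home, and lift the yellow-knobbed lever back up until it latches and stays. Press firmly but never ram the boom, and leave the tools and other things on the bench where they lie.

Things in the scene. Friction and masses are not known exactly. Their poses are not given: they have to be found in the camera images.
- boom_stand: Stand of an upright telescopic boom, bolted down. Origin: on the boom's axis at bench height, z up. Base plate 150 x 116 x 12 mm. Fixed root tube 56 mm across, its dark collar (64 mm) ends 96 mm high. Blue lock housing along the stand's -x, 28 to 102 mm off the axis, 40 mm wide, top 84 mm high, with red button and yellow-knobbed lever. Boom 223 to 243 mm high at first, 128 mm stowed.
- inner_tube (a joint): Extension (m) of the aluminium inner tube (30 mm across) out of the middle tube: 0 = fully home, head sitting on the middle tube's collar, a hard stop; starts at 0.040 to 0.060. Moves straight down, stays where left (creeps a few mm). Slides under about 8 N, then a spring detent: 8 mm before home the push needed rises to about 20 N, then it snaps past.
- mid_tube (a joint): Extension (m) of the steel middle tube (44 mm across) out of the root tube: 0 = fully home, a hard stop; starts at about 0.055, held out rigidly by the lock bolt. Bolt withdrawn, it stays up by friction and slides down under a push of 3 to 5 N, less than the inner tube needs: with the inner tube still out, a push on the head would move the middle tube first.
- release_button (a joint): Travel (m) of the red button, straight down: 0 = up, 0.0055 = bottomed; sprung, about 3 N rising to 6 N. Trips the lock at about 4 mm, then stays about 3 to 4 mm down while the lever is dropped; pops up again when the lever latches.
- lock_lever (a joint): Lever angle (rad): about 0 to 0.1 = armed (points 30 deg above level, bolt in), 1.05 = dropped by its spring (30 deg below level, bolt out); stop at -0.16. Lifting takes about 2 N at the knob; it latches by itself near its upper stop, but only with the middle tube fully home or fully out: between, the bolt meets the tube's wall, the lever stops short near 0.5 and drops again.
- head_top (a point): Centre of the flat top of the sensor head on the inner tube: aluminium disc 35 mm across on an orange body 40 mm across, 22 mm high in all. Moves with the tubes; 128 mm high when all is stowed.
- mid_rim (a point): Centre of the top of the middle tube's dark collar (54 mm across, 10 mm high), on the boom's axis; 106 mm high when the middle tube is home.
- button_top (a point): Centre of the top of the red button (19 mm across, in a 25 mm steel bezel whose top is 88 mm high), 84 mm off the boom's axis along the stand's -x; 93 mm high when up.
- lever_grip (a point): Centre of the yellow ball knob (18 mm across) on the end of the lever's 7 mm rod, 46 mm from the hinge; about 148 mm off the boom's axis along the stand's -x; 88 mm high when armed, 42 mm when dropped. Nothing stands beside it on the stand's +y and -y sides.
- lock_lever_hinge (a point): The lever's hinge axis (along the stand's y), 108 mm off the boom's axis along the stand's -x, 65 mm high.
- torque_wrench_key: blue-handled small torque key lying on the bench beside the base plate, 90 x 19 x 9 mm, origin at the centre of its underside
- meter: dark teal hand multimeter lying on its back, 158 x 78 x 46 mm, origin at the centre of its underside
- cutter: red-handled side cutter lying flat, 130 x 40 x 11 mm, origin at the centre of its underside
- circuit_board: green circuit board with black and white connectors, 105 x 96 x 24 mm, origin at the centre of its underside
- logbook: blue spiral notebook lying flat, 108 x 83 x 13 mm, origin at the centre of its underside
- tweezers: black tweezers lying flat, 120 x 20 x 9 mm, origin at the centre of its underside

How it is judged:
By the outcome, as a careful person would: the job done as asked, in the order asked, and still so for the second after the job is handed in, with the robot touching nothing.
It also fails if it takes over 58 s, if anything falls off the work surface, if the arm or the gripper's body presses on something with over 40 N, if the wrist force passes 120 N, or if a joint passes its speed limit or range.

ROBOT

A 7-joint arm with a two-finger parallel gripper is mounted at the origin on a cart in front of the work surface, level with it; the furniture and walls round the work are solid. World frame = base frame: x ahead of the robot, y to its left, z up, the work surface at z = 0. Lengths are in m, angles in rad, forces in N, time in s.
With the tool pointing down it reaches from about 0.4 to 0.925 m from the base axis. Payload 5.6 kg.
Tool frame: the origin (TCP) lies where the fingers leave the gripper's body, on its centre line; the fingertips stand 73 mm ahead of it and the grasp point (between the pads) lies grip_depth ahead of it (grip_depth is the distance from the TCP to the grasp point, in m); z points along the fingers, y is the direction in which the jaws open and shut (so a half turn about z gives the same grasp; the last joint's range is limited). The gripper opens to 85 mm and grips with 20 to 120 N. Pads are 22 mm wide; open, the fingers measure 114 mm over their backs; the gripper's body (76 mm by 85 mm) begins 54 mm behind the grasp point. The pads swing forward as they close: fully open they stand 13 mm farther back than shut.
Start: joints at [1.254, 0.468, -0.012, 1.603, 0.006, 1.071, -0.056], TCP at [0.176, -0.626, 0.304] pointing down, gripper open.
Joint ranges: [-2.53, 2.53], [-0.31, 2.02], [-1.57, 1.55], [0.28, 2.44], [-1.29, 4.43], [0.15, 1.84], [-2.92, 2.92]. Speed limits (rad/s): [2.57, 2.57, 3.14, 3.14, 3.14, 3.14, 3.14].

INTERFACE

Orientations are given as [roll, pitch, yaw] about the fixed x, y, z axes, in that order (R = Rz(yaw) Ry(pitch) Rx(roll)).
In Python, from rig import goto, line_to, movej, set_gripper, dwell, ik, get_obs, get_image, Unreachable, finish_job, spot_in, cut_out, landmark_of, grip_depth gives the robot as it stands. Calls block until the motion is done:
- goto(position, orientation): joint-space move of the TCP to a pose.
- line_to(position, rot=None, speed=0.15, guard=None): straight line of the TCP; rot=None keeps the orientation; speed is the mean speed in m/s. With guard (N) it stops when the force on the tool has changed by that much, and returns True; else False.
- movej(angles): joint-space move.
- set_gripper(opening, strength=None): opening from 0.0 (shut) to 1.0 (fully open); strength is the grip in N (None keeps the last); returns when the fingers have stopped.
- dwell(seconds).
- ik(position, orientation): joint angles nearest the present ones, or None.
- get_obs(): the state.
- get_image(name): name is "side" or "top" or "wrist"; returns a dict with "frame" (480x640x3 uint8, red, green, blue), "fov_y" (degrees; the focal length in pixels is half the picture's height over the tangent of half this angle, whatever the lens; pixels are square), "cx", "cy" (the principal point, pixels), "k1" (the pictures are not rectified: a ray, as slopes to the right and down, at radius r is drawn at 1 + k1 r^2 times it, then the intrinsics apply), "camera_from_world" (4x4, takes a point from world to camera coordinates). Camera axes: x right, y down, z forward; pixel columns grow to the right and rows downward; lengths in m; the calibration is good to about 2 mm. A picture is of the moment at which its call begins. There is no depth.
A pose or a line that the arm cannot do raises Unreachable and nothing moves.
- finish_job(): hands the job in, once; it reports no verdict.
Trained networks look in the newest picture that a camera, given by its name, has taken for a name from the list of things; names that differ only in an ending like _2 or _b are one class to them, and where a whole thing is asked for, a point or a joint stands for the part that bears it (a point fixed in the world has none). Each returns a list of dicts, best first, with "conf" (0 to 1); they miss things now and then, are a little off and sometimes report something else, mostly with a low value. They report only what shows in the picture. A call takes as long as a camera call.
- spot_in(camera, query): "rect" ([left, top, right, bottom] in pixels, round what is visible of it).
- cut_out(camera, query): "mask" (480x640 bool, what is visible of it) and "rect" ([left, top, right, bottom] in pixels, round what is visible of it).
- landmark_of(camera, query): "centre" ([column, row] in pixels: a listed point, or the origin of a listed thing).
The state is a dict: "time": time; "joint_pos": joint angles; "dq": joint speeds; "joint_torque": joint torques, N m; "tool_pos": TCP position; "tool_rot": TCP orientation; "wrist_force": force on the tool from outside, world axes, zero at the start; "ft_torque": the same for the moment, N m; "width": opening from 0.0 (shut) to 1.0 (fully open).
Only numpy, scipy, OpenCV 4.12 (cv2) and the standard library are available. Lean on these libraries where they do the work, as an engineer would, in place of code of your own. Each camera call takes 0.05 s, during which the arm holds its last target. There are 200 camera calls.

## Working session

There is one attempt and no reset: what is moved stays moved. The work goes in short steps, each a Python script; the robot and the scene stay as the last script left them, time stands still between calls to the robot, and variables do not carry over. Pictures are saved under pics/ and viewed, about 8 in all and at most 12, crops included, and the job is handed in when it is done.

```bash
mkdir -p pics; ls; cat > h.py <<'E'
import numpy as np, cv2
from scipy.optimize import least_squares
from rig import *
def cam(n):
    im=get_image(n); return im
def proj(im,p):
    T=np.array(im["camera_from_world"]); c=T[:3,:3]@np.asarray(p)+T[:3,3]
    s=c[:2]/c[2]; s=s*(1+im["k1"]*(s@s)); f=240/np.tan(np.radians(im["fov_y"])/2)
    return np.array([im["cx"],im["cy"]])+f*s
def tri(obs,x0,free=(0,1,2)):
    x0=np.array(x0,float)
    def full(v): x=x0.copy(); x[list(free)]=v; return x
    r=least_squares(lambda v:np.concatenate([proj(i,full(v))-u for i,u in obs]),x0[list(free)])
    return full(r.x),np.round(r.fun,1)
def save(im,n): cv2.imwrite("pics/"+n,im["frame"][:,:,::-1])
E
python3 - <<'E'
from h import *
print(grip_depth,get_obs())
pts=["head_top","mid_rim","button_top","lever_grip","lock_lever_hinge","boom_stand","torque_wrench_key","meter","cutter","circuit_board","logbook","tweezers"]
D={}
for n in ["side","top"]:
    im=cam(n); save(im,n+"0.png")
    for p in pts:
        l=landmark_of(n,p)
        print(n,p,[(np.round(a["centre"]).tolist(),round(a["conf"],2)) for a in l[:3]])
        if l: D.setdefault(p,[]).append((im,np.array(l[0]["centre"])))
for p,o in D.items():
    if len(o)==2: print(p,*tri(o,[.6,0,.1]))
    if p in pts[5:]:
        for q in o: print('  z0',p,tri([q],[.6,0,0],(0,1))[0])
E
```

```text
pics
0.0539 {'time': 0.0, 'joint_pos': array([ 1.25398542,  0.46840827, -0.01164042,  1.60361675,  0.00599059,
        1.07138167, -0.05632031]), 'dq': array([ 0.00110539, -0.00095666, -0.00129638,  0.00028723, -0.00066128,
        0.00068404,  0.00122492]), 'joint_torque': array([-2.31352997e-04, -5.32384229e+01,  2.12123233e-02, -2.51306838e+01,
        1.13937637e-02,  7.67099031e-03, -3.29580502e-06]), 'tool_pos': array([ 0.17561316, -0.62538851,  0.30292089]), 'tool_rot': array([-3.13981622e+00,  9.87818131e-05,  2.73755731e-01]), 'wrist_force': array([ 1.16726225, -0.44695909, -0.64437162]), 'ft_torque': array([-0.01591791, -0.01996261, -0.04968195]), 'width': 1.0034395956562667}
side head_top [([272.0, 178.0], 0.63)]
side mid_rim [([271.0, 200.0], 0.61)]
side button_top []
side lever_grip [([296.0, 207.0], 0.51)]
side lock_lever_hinge [([288.0, 217.0], 0.68)]
side boom_stand [([275.0, 252.0], 0.7)]
side torque_wrench_key [([312.0, 251.0], 0.41), ([272.0, 176.0], 0.41)]
side meter [([422.0, 330.0], 0.79)]
side cutter [([361.0, 279.0], 0.58)]
side circuit_board []
side logbook [
[... 1353 characters left out ...]
[0.43316395 0.37034814 0.00919406] [-0.  0. -0.  0.]
  z0 meter [0.42432169 0.35962913 0.        ]
  z0 meter [0.43397109 0.37276865 0.        ]
cutter [0.42966794 0.09844549 0.00315035] [ 0.1  0.   0.1 -0.1]
  z0 cutter [0.42692493 0.09334322 0.        ]
  z0 cutter [0.42955951 0.0989125  0.        ]
logbook [ 0.40820849 -0.42950974  0.00273594] [ 0.4  0.1  0.1 -0.3]
  z0 logbook [ 0.40640737 -0.43705979  0.        ]
  z0 logbook [ 0.40751678 -0.42983325  0.        ]
tweezers [ 0.31401397 -0.14854313 -0.33294229] [-71.3  -5.2 -42.2  65.8]
  z0 tweezers [0.43246324 0.36772929 0.        ]
  z0 tweezers [ 0.51511981 -0.25098051  0.        ]
  z0 circuit_board [0.58833708 0.442318   0.        ]
```

```bash
python3 - <<'E'
import cv2,numpy as np
a=cv2.imread('pics/top0.png');b=cv2.imread('pics/side0.png')
a=cv2.resize(a[140:320,300:500],(800,720))[:, :]
cv2.imwrite('pics/c0.png',np.hstack([cv2.resize(a,(400,360)),cv2.resize(b[150:290,200:360],(400,350+10))]))
E
```

```text
(no output)
```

View pics/top0.png

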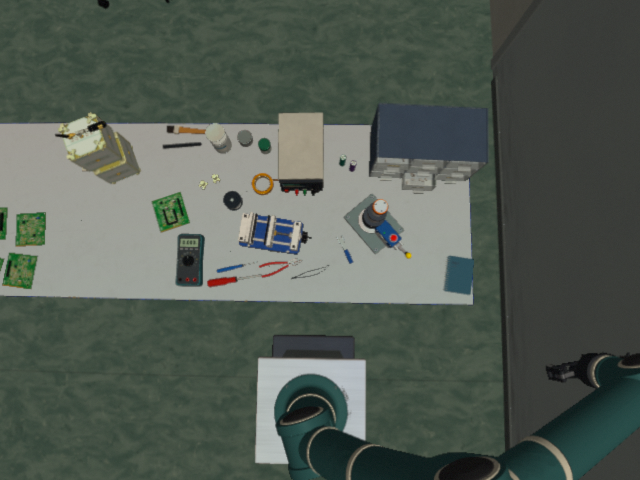

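View pics/c0.png

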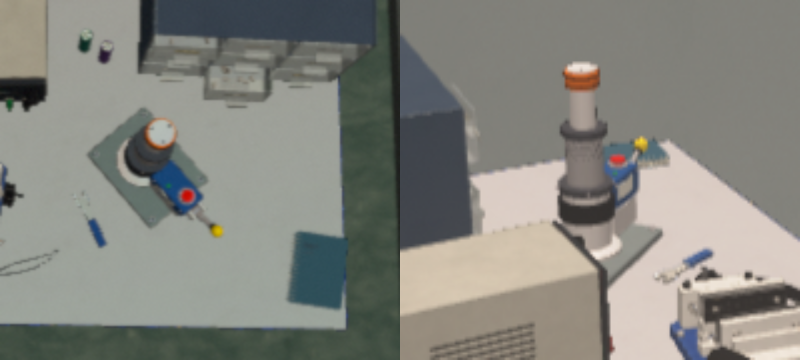

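The landmarks agree with the picture: head (382,206), button (394,238), knob (408,255), and the key clear of the stand. Next I fit the stand pose, then move above it and refine with the wrist camera.

```bash
cat >> h.py <<'E'
import json
def P(s,p): # stand-frame point -> world
    x,y,a=s[:3]; c,q=np.cos(a),np.sin(a)
    return np.array([x+c*p[0]-q*p[1],y+q*p[0]+c*p[1],p[2]])
def model(n,s):
    i,m,l=s[3:6]
    return {"head_top":(0,0,.128+i+m),"mid_rim":(0,0,.106+m),"button_top":(-.084,0,.093),"lock_lever_hinge":(-.108,0,.065),
     "lever_grip":(-.108-.046*np.cos(.5236-l),0,.065+.046*np.sin(.5236-l)),"boom_stand":(0,0,0)}[n]
def look(cams,names=("head_top","mid_rim","button_top","lock_lever_hinge","lever_grip","boom_stand")):
    o=[]
    for c in cams:
        im=cam(c)
        for n in names:
            l=landmark_of(c,n)
            if l and l[0]["conf"]>.4: o.append((c,n,im,np.array(l[0]["centre"])))
    return o
def fit(o,s0):
    w={"side":1,"top":1,"wrist":.5}; s0=np.array(s0); sg=np.array([1,1,3,.02,.001,.05])
    f=lambda s:np.concatenate([w[c]*(proj(im,P(s,model(n,s)))-u) for c,n,im,u in o]+[(s-s0)/sg])
    r=least_squares(f,s0,loss="soft_l1")
    for c,n,im,u in o: print(c,n,np.round(proj(im,P(r.x,model(n,r.x)))-u,1))
    print(np.round(r.x,4)); return r.x
E
python3 - <<'E'
from h import *
s0=[.564,-.175,.69,.05,.055,0.05]
o=look(["top","side"]); s=fit(o,s0)
# view from robot side of boom, tool down, jaws along stand y
yaw=s[2]+np.pi/2
yaws=[yaw,yaw-np.pi]
q0=np.array(get_obs()["joint_pos"]); c=[]
for y in yaws:
    q=ik(P(s,(-.06,0,.46)),[np.pi,0,y]); print(y,q)
    if q is not None: c.append((np.abs(q[6]),y))
y=min(c)[1]
goto(P(s,(-.06,0,.46)),[np.pi,0,y]); set_gripper(0)
print(get_obs()["time"],get_obs()["tool_pos"])
o+=look(["wrist"]); save(o[-1][2],"w1.png"); s=fit(o,s0)
T=np.linalg.inv(o[-1][2]["camera_from_world"]); print("cam",T[:3,3],T[:3,2])
json.dump([s.tolist(),y],open("s.json","w")); print(get_obs()["time"])
E
```

```text
top head_top [-1.5 -0.9]
top mid_rim [-0.4  3.9]
top button_top [ 2.3 -0.8]
top lock_lever_hinge [-0.5 -0.1]
top lever_grip [-0.7  1.4]
top boom_stand [ 2.7 -0.7]
side mid_rim [0.2 0.3]
side lock_lever_hinge [-1.  -1.7]
side boom_stand [ 0.5 -2.2]
[ 0.5639 -0.18    0.7001  0.047   0.0552  0.0384]
2.2709200757225347 [ 0.81874007  0.25797192 -0.58677267  1.58796932  0.14562491  1.33972631
  0.91392712]
-0.8706725778672584 [ 0.46891818  0.20821423 -0.15394517  1.61020434  0.03267928  1.32569286
 -2.13115406]
4.7667 [ 0.51797899 -0.2186951   0.46001436]
top head_top [-3.1 -0.8]
top mid_rim [-1.7  3.6]
top button_top [ 0.9 -0.9]
top lock_lever_hinge [-1.9 -0.3]
top lever_grip [-2.2  1.4]
top boom_stand [ 1.6 -1. ]
side mid_rim [0.3 0.7]
side lock_lever_hinge [-0.6 -1.3]
side boom_stand [ 0.6 -1.7]
wrist head_top [-0.6  1.1]
wrist mid_rim [-2.1  1.2]
wrist button_top [ 0.2 -2.5]
wrist lock_lever_hinge [-1.4  0.9]
wrist lever_grip [1.  1.9]
wrist boom_stand [ 1.  -0.9]
[ 0.5647 -0.1766  0.6914  0.0406  0.0553  0.0512]
cam [ 0.47528643 -0.1689315   0.53079184] [ 0.16653486 -0.19892858 -0.96576061]
5.1167
```

View pics/w1.png

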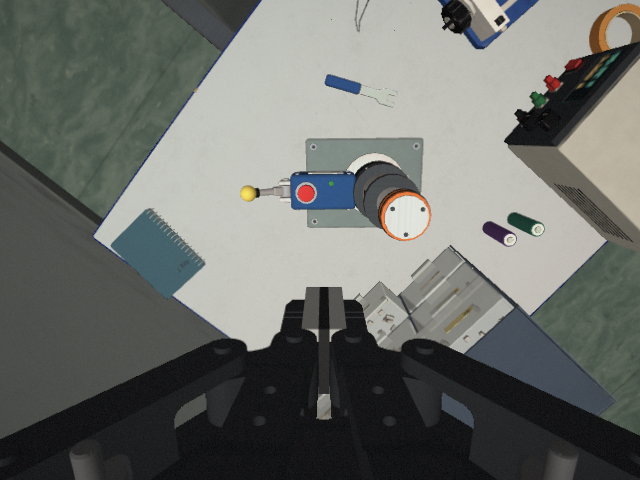

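Wrist view: head (406,216), button (305,192) and knob (248,193) all match the fit. The drawer cabinet is near the head, so I check its clearance and choose the yaw (jaws along stand y means yaw ≈ s2 or s2−π).

```bash
python3 - <<'E'
from h import *
s,_=json.load(open("s.json")); t=cam("top"); w=cam("wrist")
for name,ut,uw in [("cab corner",(371,180),(452,247)),("drawer L",(403,190),(362,293))]:
    print(name,*tri([(t,np.array(ut)),(w,np.array(uw))],[.7,-.2,.1]))
    for z in (0,.1,.2,.3): print(z,tri([(t,np.array(ut))],[.7,-.2,z],(0,1))[0],tri([(w,np.array(uw))],[.7,-.2,z],(0,1))[0])
for nm,p in [("head",(0,0,.32)),("headlow",(0,0,.2)),("btn",(-.084,0,.16)),("knob",(-.148,0,.096))]:
    for y in (s[2],s[2]-np.pi): print(nm,round(y,2),ik(P(s,p),[np.pi,0,y]))
E
```

```text
cab corner [ 0.67107353 -0.1691225   0.08524597] [ 0.7 -0.4  0.  -0.3]
0 [ 0.69189065 -0.17680808  0.        ] [ 0.70882407 -0.16952553  0.        ]
0.1 [ 0.66587213 -0.16547298  0.1       ] [ 0.66482415 -0.16941858  0.1       ]
0.2 [ 0.6398536  -0.15413789  0.2       ] [ 0.62082424 -0.16931164  0.2       ]
0.3 [ 0.61383508 -0.14280279  0.3       ] [ 0.57682433 -0.16920469  0.3       ]
drawer L [ 0.64146826 -0.28482769  0.05197732] [ 6.3  2.6  2.6 -1.4]
0 [ 0.66148598 -0.27559492  0.        ] [ 0.65804532 -0.30144144  0.        ]
0.1 [ 0.63757724 -0.25740499  0.1       ] [ 0.62361227 -0.27648117  0.1       ]
0.2 [ 0.6136685  -0.23921505  0.2       ] [ 0.58917922 -0.25152089  0.2       ]
0.3 [ 0.58975977 -0.22102512  0.3       ] [ 0.55474616 -0.22656061  0.3       ]
head 0.69 [ 0.51845209  0.38319119 -0.348385    1.7160994   0.14619579  1.06784962
 -0.75667422]
head -2.45 [ 0.85239805  0.49070562 -0.81411398  1.69463512  0.38928832  1.12631748
  2.18867018]
headlow 0.69 [ 0.47560034  0.51900844 -0.29846668  1.81592802  0.19792046  0.83572204
 -0.7984891 ]
headlow -2.45 [ 0.79505787  0.62961159 -0.74307113  1.79465707  0.52245729  0.92451552
  2.08476705]
btn 0.69 [ 0.59103388  0.51778097 -0.27730687  1.93770476  0.20854101  0.71351234
 -0.68943373]
btn -2.45 [ 0.90256006  0.61482561 -0.68810736  1.91756964  0.53591473  0.80005714
  2.18109405]
knob 0.69 [ 0.66497115  0.59257253 -0.23237115  2.01683871  0.24523743  0.55829379
 -0.61738292]
knob -2.45 [ 0.94624947  0.67166568 -0.59165162  1.99862672  0.60872797  0.65222393
  2.21839301]
```

```bash
cat >> h.py <<'E'
def st(t):
    o=get_obs(); print(t,round(o["time"],2),np.round(o["tool_pos"],4),"F",np.round(o["wrist_force"],1),"w",round(o["width"],2)); return o
E
python3 - <<'E'
from h import *
s,_=json.load(open("s.json")); R=[np.pi,0,s[2]]
goto(P(s,(0,0,.34)),R); st("above")
g=line_to(P(s,(0,0,.285)),speed=.06,guard=6); st(f"touch {g}")
g=line_to(P(s,(0,0,.250)),speed=.04,guard=34); st(f"press {g}")
dwell(.2); st("hold")
o=look(["side","wrist"],("head_top","mid_rim")); save(o[-1][2],"w2.png")
s[3]=0
for c,n,im,u in o: print(c,n,u,proj(im,P(s,model(n,s))))
E
```

```text
above 6.69 [ 0.5648 -0.1768  0.3403] F [ 0.9 -0.1  0.5] w -0.0
touch True 7.39 [ 0.5642 -0.1766  0.2954] F [ 1.   0.6 -0.6] w -0.0
press False 8.71 [ 0.5651 -0.1766  0.2543] F [-9.   1.8 25.4] w 0.0
hold 8.91 [ 0.5651 -0.1766  0.2543] F [-9.4  1.  25.1] w 0.01
side head_top [272.6 195.3] [271.73245328 190.73469853]
side mid_rim [274.3 200.4] [272.03105291 198.10397092]
wrist mid_rim [319.7 286.9] [322.96290566 287.85818581]
```

```bash
python3 - <<'E'
from h import *
s,_=json.load(open("s.json")); R=[np.pi,0,s[2]]
line_to(P(s,(0,0,.30)),speed=.15)
line_to(P(s,(-.09,0,.30)),speed=.15); st("over")
o=look(["wrist","top","side"]); 
s[3]=0
for c,n,im,u in o: print(c,n,np.round(u,1),np.round(proj(im,P(s,model(n,s)))-u,1))
save(o[0][2],"w3.png"); st("")
E
```

```text
over 10.44 [ 0.4958 -0.2334  0.2998] F [0.  0.8 0. ] w -0.0
wrist mid_rim [323.8  81.9] [0.4 2.3]
wrist button_top [323.5 221.7] [ 0.8 -0.6]
wrist lock_lever_hinge [324.9 241.5] [-0.6  1.7]
top head_top [379.3 208.3] [-0.5  0.6]
top mid_rim [377.2 208.6] [0.5 1.9]
top lock_lever_hinge [398.9 245.9] [-1.5 -0.7]
top lever_grip [406.9 255.4] [1.  0.1]
top boom_stand [370.1 222.1] [ 1.  -1.7]
side head_top [273.7 190.3] [-2.   0.4]
side mid_rim [271.3 199.4] [ 0.7 -1.3]
side lock_lever_hinge [290.9 215.6] [-0.8  1. ]
side lever_grip [299.6 207.2] [-3.7 -1.3]
side boom_stand [274.8 250.8] [-0.7 -1.3]
 11.49 [ 0.4954 -0.2341  0.3   ] F [-0.2  0.6  0.2] w -0.0
```

View pics/w3.png

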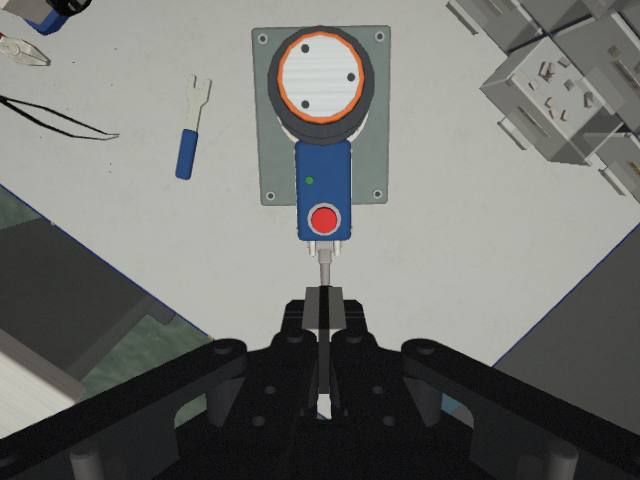

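Head sits on the collar at (321,77) and the button is at (324,220), both as predicted. Inner tube is home; now the button.

```bash
python3 - <<'E'
from h import *
s,_=json.load(open("s.json")); R=[np.pi,0,s[2]]
b=(-.084,0)
line_to(P(s,(*b,.178)),speed=.12); st("near")
g=line_to(P(s,(*b,.1575)),speed=.025,guard=12); st(f"press {g}")
dwell(.15); st("hold")
line_to(P(s,(*b,.30)),speed=.15)
o=look(["wrist","top","side"],("lever_grip","button_top","head_top"))
s[3]=0; s[5]=1.05
for c,n,im,u in o: print(c,n,np.round(u,1),np.round(proj(im,P(s,model(n,s)))-u,1))
save(o[0][2],"w4.png"); st("")
E
```

```text
near 12.66 [ 0.5005 -0.2304  0.1787] F [ 0.2 -0.3  1.4] w 0.0
press True 13.34 [ 0.5002 -0.2303  0.1608] F [-1.2 -0.1  5.1] w 0.0
hold 13.49 [ 0.5001 -0.2303  0.1607] F [-1.3  0.8  5.6] w 0.0
wrist lever_grip [327.4 283.7] [-2.   1.2]
wrist button_top [324.1 226.3] [1.3 1.2]
wrist head_top [319.5  89.2] [ 5.8 -0.2]
top lever_grip [406.5 254.2] [-1.7  2.4]
top head_top [380.  214.3] [-1.2 -5.4]
side head_top [274.7 192.5] [-3.  -1.8]
 15.18 [ 0.5    -0.2302  0.3   ] F [-0.3  0.2 -0.3] w -0.0
```

View pics/w4.png

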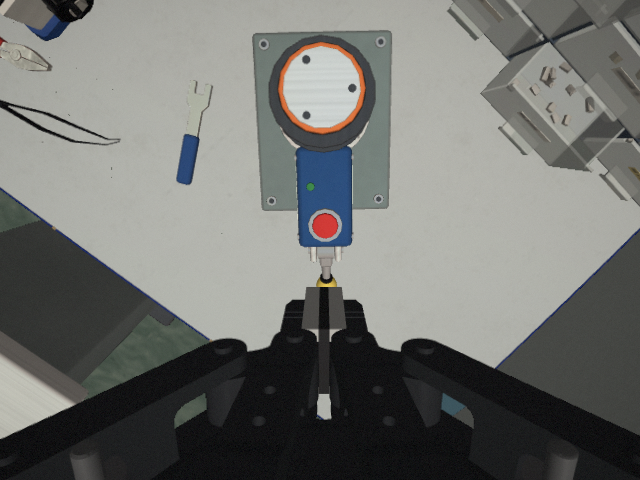

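The knob now shows at (326,284), matching the dropped prediction, so the lock is released. Push the middle tube home.

```bash
python3 - <<'E'
from h import *
s,_=json.load(open("s.json")); R=[np.pi,0,s[2]]
line_to(P(s,(0,0,.30)),speed=.15)
line_to(P(s,(0,0,.265)),speed=.1); st("near")
g=line_to(P(s,(0,0,.1955)),speed=.05,guard=24); st(f"press {g}")
dwell(.3); st("hold")
line_to(P(s,(0,0,.26)),speed=.15)
line_to(P(s,(-.12,0,.26)),speed=.15)
o=look(["wrist","top","side"],("lever_grip","button_top","head_top","mid_rim"))
s[3]=0; s[4]=0; s[5]=1.05
for c,n,im,u in o: print(c,n,np.round(u,1),np.round(proj(im,P(s,model(n,s)))-u,1))
save(o[0][2],"w5.png"); st("")
E
```

```text
near 16.38 [ 0.5645 -0.1771  0.2649] F [-0.4 -0.7 -0.1] w -0.0
press True 17.59 [ 0.5654 -0.1768  0.2006] F [-2.1  0.3  6.3] w -0.0
hold 17.89 [ 0.5654 -0.1768  0.2006] F [-1.9  0.5  6.2] w 0.0
wrist lever_grip [325.5 259.3] [-1.8  2.6]
wrist button_top [323.8 184. ] [-0.1  2.5]
wrist head_top [321.6  15. ] [1.9 0.1]
wrist mid_rim [319.7  25.2] [3.8 2.3]
top lever_grip [405.6 255.1] [-0.8  1.5]
top button_top [391.8 242. ] [ 1.8 -4.4]
top head_top [377.3 212.3] [-1.1  0.4]
top mid_rim [377.3 213.8] [-2.   0.3]
side head_top [272.8 210.7] [-0.3 -1.6]
side mid_rim [274.2 215.9] [-1.4  0.3]
 20.14 [ 0.4723 -0.2532  0.26  ] F [-0.1  0.1 -0.2] w 0.0
```

View pics/w5.png

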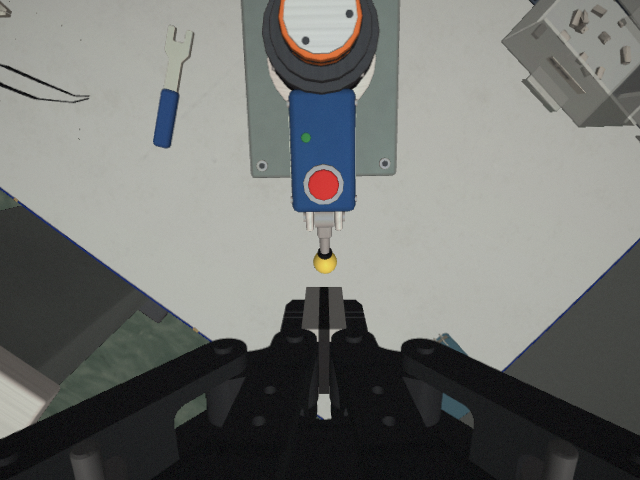

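Head is at collar height and the knob at (325,261). The push stopped on a 24 N transient and was holding only 6 N, so I press once more, slowly, to be sure it is seated, then lift the lever.

```bash
python3 - <<'E'
from h import *
s,_=json.load(open("s.json"))
line_to(P(s,(0,0,.26)),speed=.25)
line_to(P(s,(0,0,.206)),speed=.15)
g=line_to(P(s,(0,0,.1965)),speed=.02,guard=28); st(f"press {g}")
dwell(.15); st("hold")
line_to(P(s,(0,0,.26)),speed=.25)
line_to(P(s,(-.185,0,.22)),speed=.25)
st("")
# refine the knob's position
im=cam("wrist"); l=landmark_of("wrist","lever_grip"); print(l[0]["centre"],proj(im,P(s,(-.148,0,.042))))
print("y off check", tri([(im,np.array(l[0]["centre"]))],[*P(s,(-.148,0,.042))],(0,1))[0], P(s,(-.148,0,.042)))
set_gripper(.55); st("")
E
```

```text
press True 21.74 [ 0.5655 -0.1769  0.2006] F [-1.7  0.3  7.7] w -0.0
hold 21.89 [ 0.5655 -0.1769  0.2006] F [-0.6  0.8  7.2] w 0.0
 23.19 [ 0.4232 -0.2937  0.2199] F [0.9 0.2 0.7] w -0.0
[322.9, 181.0] [323.28584438 183.31580132]
y off check [ 0.45169452 -0.26991983  0.042     ] [ 0.45073819 -0.27102026  0.042     ]
 23.8 [ 0.4223 -0.2946  0.22  ] F [ 0.3  0.3 -0.4] w 0.55
```

```bash
python3 - <<'E'
from h import *
s,_=json.load(open("s.json"))
K=lambda a:(-.108-.046*np.cos(.5236-a),0,.065+.046*np.sin(.5236-a)+.0539)
k=K(1.05)
line_to(P(s,(k[0],0,.2)),speed=.2)
print(line_to(P(s,k),speed=.1,guard=10)); st("at knob")
set_gripper(0,20); st("grip")
for a in (.85,.65,.45,.25,.1,0,-.08,-.14):
    g=line_to(P(s,K(a)),speed=.05,guard=15); st(f"a {a} {g}")
    if g: break
dwell(.2)
im=cam("wrist"); save(im,"w6.png")
E
```

```text
False
at knob 25.35 [ 0.4513 -0.2711  0.0964] F [-0.3 -0.2 -0.2] w 0.55
grip 25.73 [ 0.4514 -0.2714  0.0963] F [ 0.7 -1.5  2. ] w 0.19
a 0.85 False 26.07 [ 0.4484 -0.2737  0.1046] F [ 3.2 -2.3 -2.1] w 0.19
a 0.65 False 26.4 [ 0.4468 -0.2751  0.1133] F [ 3.7 -4.4 -2.4] w 0.19
a 0.45 False 26.73 [ 0.4464 -0.2753  0.1222] F [ 3.8 -4.2 -2. ] w 0.19
a 0.25 False 27.07 [ 0.4475 -0.2744  0.1312] F [ 3.6 -4.9 -1.8] w 0.19
a 0.1 False 27.36 [ 0.449  -0.2732  0.1376] F [ 2.3 -5.8 -2.1] w 0.18
a 0 False 27.61 [ 0.4505 -0.2719  0.1417] F [ 1.8 -5.1 -1.9] w 0.19
a -0.08 False 27.86 [ 0.4519 -0.2707  0.1448] F [-0.  -7.  -1.4] w 0.18
a -0.14 False 28.11 [ 0.4529 -0.2698  0.1469] F [ 1.4 -6.6 -0.1] w 0.19
```

```bash
python3 - <<'E'
from h import *
s,_=json.load(open("s.json"))
K=lambda a:(-.108-.046*np.cos(.5236-a),0,.065+.046*np.sin(.5236-a)+.0539)
g=line_to(P(s,K(-.22)),speed=.03,guard=12); st(f"up {g}")
dwell(.2)
line_to(P(s,K(-.06)),speed=.05); st("back")
set_gripper(.55); st("open")
line_to(P(s,(-.15,0,.26)),speed=.15)
line_to(P(s,(-.19,0,.28)),speed=.15)
o=look(["wrist","top","side"]); save(o[0][2],"w7.png")
s[3]=s[4]=0
for c,n,im,u in o:
    s[5]=.05; a=proj(im,P(s,model(n,s)))-u; s[5]=1.05; b=proj(im,P(s,model(n,s)))-u
    print(c,n,np.round(u,1),np.round(a,1),np.round(b,1) if n=="lever_grip" else "")
st("")
E
```

```text
up False 28.63 [ 0.4547 -0.2683  0.1497] F [ 2.3 -6.6 -1.3] w 0.19
back 29.13 [ 0.4523 -0.2704  0.1441] F [ 3.1 -4.7  2.2] w 0.19
open 29.53 [ 0.4515 -0.2694  0.1438] F [ 0.1  0.1 -0.4] w 0.55
wrist head_top [322.8 170.4] [  -0.4 -302.4] 
wrist button_top [321.7  66.4] [ 1.4 -1.4] 
wrist lock_lever_hinge [320.8 109.9] [ 2.4 -0.6] 
wrist lever_grip [322.3 170.7] [1.1 1.7] [ 1.1 -5.2]
top head_top [377.3 213.9] [-1.1 -1.2] 
top mid_rim [378.1 214.7] [-2.8 -0.6] 
top button_top [394.4 241.1] [-0.8 -3.5] 
top lock_lever_hinge [398.8 244.7] [-1.4  0.5] 
top lever_grip [406.9 254. ] [1.  1.5] [-2.1  2.6]
top boom_stand [369.7 220.9] [ 1.4 -0.5] 
side head_top [271.7 211.7] [ 0.8 -2.6] 
side mid_rim [270.9 218.4] [ 1.9 -2.2] 
side button_top [423.1 334.9] [-136.8 -124.2] 
side lock_lever_hinge [289.5 218.3] [ 0.6 -1.7] 
side lever_grip [296.5 204. ] [-0.6  1.9] [-0.5 15.1]
side boom_stand [275.2 252.8] [-1.1 -3.3] 
 31.96 [ 0.4184 -0.2978  0.28  ] F [-0.  -0.3 -0.5] w 0.55
```

View pics/w7.png

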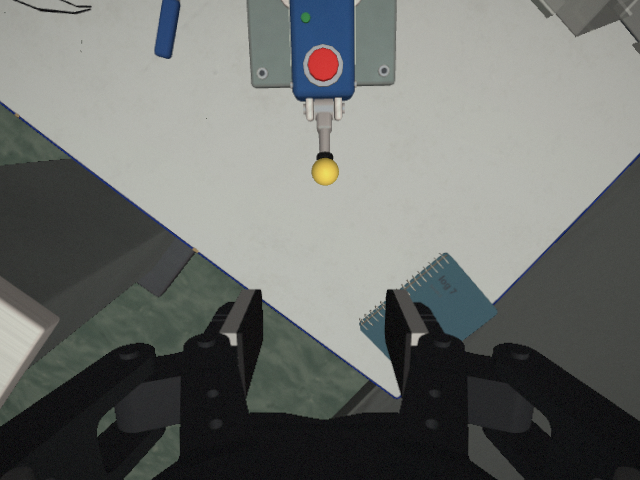

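The wrist view shows the knob at (325,171), and the side detection matches armed (row 204; dropped would be about 219). I wait briefly and check the side view.

```bash
python3 - <<'E'
from h import *
s,_=json.load(open("s.json"))
line_to(P(s,(-.22,0,.36)),speed=.2); dwell(1)
im=cam("side"); cv2.imwrite("pics/s8.png",cv2.resize(im["frame"][170:270,220:340,::-1],(720,600),interpolation=cv2.INTER_CUBIC))
s[3]=s[4]=0
for l in (.05,1.05):
    s[5]=l; print([(n,np.round((proj(im,P(s,model(n,s)))-[220,170])*6)) for n in("head_top","mid_rim","button_top","lever_grip")])
print([np.round((np.array(x["centre"])-[220,170])*6) for x in landmark_of("side","lever_grip")],get_obs()["time"])
E
```

```text
[('head_top', array([315., 235.])), ('mid_rim', array([317., 277.])), ('button_top', array([398., 244.])), ('lever_grip', array([456., 215.]))]
[('head_top', array([315., 235.])), ('mid_rim', array([317., 277.])), ('button_top', array([398., 244.])), ('lever_grip', array([456., 295.]))]
[array([467., 211.])] 33.6333
```

View pics/s8.png

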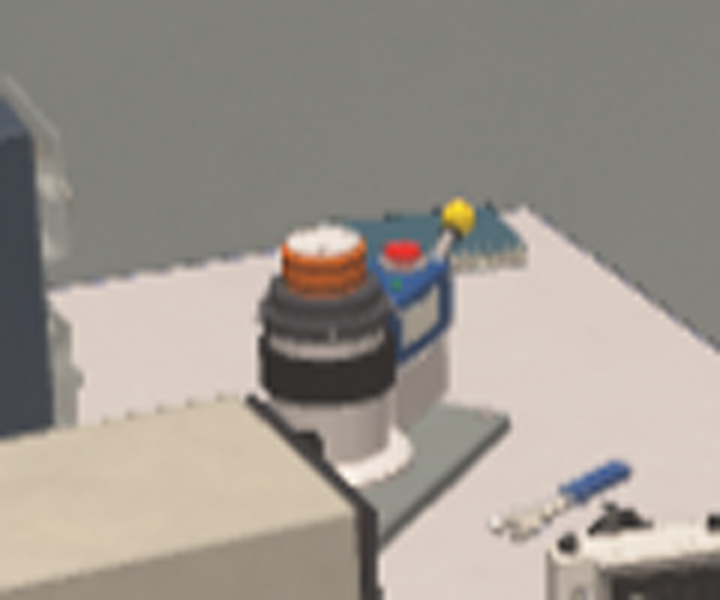

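Side view: head on the collar at (325,240), collars stacked, button up at (403,252), and the lever still up at (458,215) 4 s after release. Handing in.

```bash
python3 -c "
from rig import *
finish_job()"
```

```text
the job is handed in; nothing more can be done
```

The boom is stowed in the order asked, and I handed the job in at about 34 s of the 58 s allowed.

- **Inner tube:** I pushed it about 41 mm, through the snap, to a hard stop at about 25 N with the middle tube still locked.
- **Release button:** one press. The camera then showed the lever dropped.
- **Middle tube:** I pushed it home, then pressed a second time because the first push held only 6 N after its 24 N stop. Both pushes stopped at the same height, with the head top about 128 mm high.
- **Lever:** I gripped the knob, lifted it along its arc and released it.

**Last checks:** about 4 s after release the side camera showed the lever up, the button popped up and the head sitting on the collar. The gripper was well clear and nothing on the bench appeared to have moved.

**Doubtful readings:**
- The lever lift ended without a clear force stop, probably because the knob slipped a little in the pads. I judge it latched from the lever staying up and the button popping up.
- The middle tube travelled 53.7 mm against the "about 55 mm" given. I put this down to calibration and force differences, since the stop height repeated and the lever latched.
- The networks gave a few false detections, such as the button in the side view, which I ignored.

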